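Make up the parts trays for two clock repairs

ROBOT

A 7-joint arm with a two-finger parallel gripper is mounted at the origin on the work surface. World frame = base frame: x ahead of the robot, y to its left, z up, the work surface at z = 0. Lengths are in m, angles in rad, forces in N, time in s.
With the tool pointing down it reaches from about 0.35 to 0.9 m from the base axis. Payload 19.9 kg.
Tool frame: the origin (TCP) lies on the centre line of the jaws, within the pads' length; the fingertips stand 11 mm ahead of it and the grasp point (between the pads) lies 8 mm behind it (ctrl.tips_ahead is the distance from the TCP to the fingertips, in m); z points along the fingers, y is the direction in which the jaws open and shut (so a half turn about z gives the same grasp; the last joint's range is limited). The gripper opens to 94 mm and grips with 3 to 60 N. Pads are 16 mm wide; open, the fingers measure 119 mm over their backs; the gripper's body (75 mm by 177 mm) begins 78 mm behind the grasp point.
Start: joints at [-1.373, 0.417, -0.01, 1.614, 0.005, 1.111, -0.053], TCP at [0.148, 0.607, 0.216] pointing down, gripper open.
Joint ranges: [-2.81, 2.81], [-0.39, 2.02], [-1.27, 1.25], [0.06, 2.57], [-1.19, 4.33], [0.19, 2], [-2.82, 2.82]. Speed limits (rad/s): [1.89, 1.89, 2.39, 2.39, 3.01, 3.01, 3.01].

INTERFACE

Orientations are given as a unit quaternion [x, y, z, w].
In Python, from station import ctrl gives the robot as it stands.
- The arm moves only by the tool move_arm, never from a script. Its argument "deltas" is a list of rows, each a list of 3 entries, a list of its own where there are three numbers: the shift along the tool's x, y, z in mm, then the turn, a rotation vector about the tool's x, y, z in rad, then the closure in counts, from 0 (fully open) to 255 (shut). A call has 1 to 12 rows; each row shifts and turns the commanded pose from where the row before left it, along the tool's axes as they then stand; what a row does not reach is not made up. A row lasts 1/10 s, in which the tool goes at most 50 mm and 8.59 degrees, less where a joint would pass 70% of its speed; a pose out of reach is approached as far as the arm can. A call is refused whole if a number of a shift passes 50 or a number of a turn 0.15, either way. A call with a gripper value outside its range is refused whole. The fingers move at their own pace and stop on an object; "grip_force" is the grip in N (left out, the last holds). Time passes only in rows, so rows that do not move let the fingers close. It gives the time, the measured TCP pose, the force and the opening at its end, in the units of the state.
- ctrl.sense(): the state, without advancing time (a new reading comes with each control period).
- ctrl.grab_frame(name): name is "scene" or "top"; returns a dict with "img" (420x560x3 uint8, red, green, blue), "range_z" (420x560 float32, m along the optical axis (not along the pixel's ray), 0 where there is no reading), "fx", "fy", "cx", "cy" (pixels), "world_to_cam" (4x4, takes a point from world to camera coordinates). Camera axes: x right, y down, z forward; pixel columns grow to the right and rows downward; lengths in m; the calibration is good to about 2 mm. A picture is of the moment at which its call begins.
- ctrl.hand_in(): hands the job in, once; it reports no verdict.
The state is a dict: "t": time; "joint_positions": joint angles; "joint_vel": joint speeds; "tau": joint torques, N m; "tcp_pos": TCP position; "eef_rot": TCP orientation; "force": force on the tool from outside, world axes, zero at the start; "torque": the same for the moment, N m; "width": opening from 0.0 (shut) to 1.0 (fully open).
Only numpy, scipy, OpenCV 4.12 (cv2) and the standard library are available. Lean on these libraries where they do the work, as an engineer would, in place of code of your own. Each camera call takes 0.05 s, during which the arm holds its last target. There are 200 camera calls.

TASK

Make up the kits for two clock repairs: the square brass movement, the copper bell and the yellow-lidded jar go in the blue tray; the large brass spring barrel and the dark iron weight go in the green tray. Stand each one upright on the floor of a compartment of its own, any compartment of the right tray, and leave the small steel barrel and the red-lidded jar where they stand.

Things in the scene. Friction and masses are not known exactly. Their poses are not given: they have to be found in the camera images.
- blue_tray: Blue parts tray, plain blue plastic, 74 x 214 mm and 9 mm high, fixed to the bench. Its origin is the centre of its underside, x across it, y along its length, z up. Three open square compartments, 66 x 66 mm inside, lie in a row along y, centred at y = -70, 0 and +70 mm; walls 4 mm thick, floor 3 mm thick (walls rise 6 mm above the floor). Starts empty.
- green_tray: Green parts tray, plain green plastic, 74 x 214 mm and 9 mm high, fixed to the bench. Its origin is the centre of its underside, x across it, y along its length, z up. Three open square compartments, 66 x 66 mm inside, lie in a row along y, centred at y = -70, 0 and +70 mm; walls 4 mm thick, floor 3 mm thick (walls rise 6 mm above the floor). Starts empty.
- movement_c (a point): Square brass clock movement: two brass plates 38 x 38 mm joined by corner pillars with gear wheels between them behind clear flat dust panels on all four sides, 48 mm tall, about 240 g, standing with plates level; grip it across two opposite sides, 38 mm apart. This point is its very centre, 24 mm above its underside; x and y are square to its sides, z up.
- bell_c (a point): Copper-coloured round clock bell with a dark nut on its domed top; straight wall 46 mm across up to 30 mm, 48 mm tall with the nut, about 160 g. This point is on its axis, 24 mm above its underside; z up.
- yellow_jar_c (a point): Amber screw-parts jar with a YELLOW lid, a cylinder 40 mm across, 48 mm tall, about 90 g. This point is on its axis, 24 mm above its underside; z up.
- brass_barrel_c (a point): Larger, BRASS mainspring barrel: drum 38 mm across from 5 to 40 mm height, on a toothed rim 48 mm across and 5 mm thick at the bottom, thin dark arbor 10 mm across on top up to 48 mm; about 220 g. This point is on its axis, 24 mm above its underside; z up.
- weight_c (a point): Dark iron clock weight, a cylinder 40 mm across and 48 mm tall with a small brass eye on top (to 60 mm), about 400 g. This point is on its axis, 24 mm above its underside; z up.
- steel_barrel_c (a point): Smaller, STEEL-grey mainspring barrel: drum 29 mm across, toothed rim 38 mm across at the bottom, brass arbor on top to 48 mm; not needed for either kit. This point is on its axis, 24 mm above its underside; z up.
- red_jar_c (a point): Amber jar with a RED lid, a cylinder 40 mm across, 48 mm tall; not needed for either kit. This point is on its axis, 24 mm above its underside; z up.

How it is judged:
At the end, for the whole second after the job is handed in: Movement, bell and yellow jar in the blue tray, barrel and weight in the green: each released, at rest, upright (0.1 rad) on the floor of its own compartment, within 15 mm of its middle both ways; steel barrel and red jar upright, within 15 mm of where they started (x of movement_c in the frame of blue_tray between -0.015 and 0.015 m and z of movement_c in the frame of blue_tray between 0.024 and 0.031 m and angle between each of movement_c, bell_c, yellow_jar_c, brass_barrel_c, weight_c, steel_barrel_c, red_jar_c's own z axis and vertical below 0.1 rad and linear speed of each of movement, bell, yellow_jar, brass_barrel, weight below 0.02 m/s and (y of movement_c in the frame of blue_tray between -0.085 and -0.055 m or y of movement_c in the frame of blue_tray between -0.015 and 0.015 m or y of movement_c in the frame of blue_tray between 0.055 and 0.085 m) and x of bell_c in the frame of blue_tray between -0.015 and 0.015 m and z of bell_c in the frame of blue_tray between 0.024 and 0.031 m and (y of bell_c in the frame of blue_tray between -0.085 and -0.055 m or y of bell_c in the frame of blue_tray between -0.015 and 0.015 m or y of bell_c in the frame of blue_tray between 0.055 and 0.085 m) and x of yellow_jar_c in the frame of blue_tray between -0.015 and 0.015 m and z of yellow_jar_c in the frame of blue_tray between 0.024 and 0.031 m and (y of yellow_jar_c in the frame of blue_tray between -0.085 and -0.055 m or y of yellow_jar_c in the frame of blue_tray between -0.015 and 0.015 m or y of yellow_jar_c in the frame of blue_tray between 0.055 and 0.085 m) and x of brass_barrel_c in the frame of green_tray between -0.015 and 0.015 m and z of brass_barrel_c in the frame of green_tray between 0.024 and 0.031 m and (y of brass_barrel_c in the frame of green_tray between -0.085 and -0.055 m or y of brass_barrel_c in the frame of green_tray between -0.015 and 0.015 m or y of brass_barrel_c in the frame of green_tray between 0.055 and 0.085 m) and x of weight_c in the frame of green_tray between -0.015 and 0.015 m and z of weight_c in the frame of green_tray between 0.024 and 0.031 m and (y of weight_c in the frame of green_tray between -0.085 and -0.055 m or y of weight_c in the frame of green_tray between -0.015 and 0.015 m or y of weight_c in the frame of green_tray between 0.055 and 0.085 m) and distance of each of steel_barrel_c, red_jar_c from where it was at the start of the episode below 0.015 m); the robot touches nothing.
It fails at once if the steel barrel is shifted by more than 20 mm (distance of steel_barrel_c from where it was at the start of the episode above 0.02 m).
It fails at once if the red-lidded jar is shifted by more than 20 mm (distance of red_jar_c from where it was at the start of the episode above 0.02 m).
It also fails if it takes over 138 s, if anything falls off the work surface, if the arm or the gripper's body presses on something with over 40 N, if the wrist force passes 120 N, or if a joint passes its speed limit or range.

## Working session

There is one attempt and no reset: what is moved stays moved. The work goes in short steps, Python scripts to look and compute and a tool call to move; the robot and the scene stay as the last step left them, time stands still between calls to the robot, and variables do not carry over. Pictures are saved under pics/ and viewed, about 12 in all and at most 16, crops included, and the job is handed in when it is done.

Besides the shell and the picture viewer there is one more tool, called after "Request:" by a JSON object that holds its "api" and its "payload", one argument or row to a line. move_arm: Moves the arm, as the interface text tells. Its arguments: {"type":"object","properties":{"deltas":{"type":"array","items":{"type":"array"}},"grip_force":{"type":"number"}},"required":["deltas"]}

```bash
mkdir -p pics; ls
python3 - <<'E'
from station import ctrl
import cv2, numpy as np
s=ctrl.sense()
print(s)
for n in("scene","top"):
    f=ctrl.grab_frame(n); cv2.imwrite(f"pics/{n}0.png",f["img"][:,:,::-1]); np.savez(f"{n}0.npz",**f)
    print(n,f["fx"],f["cx"],f["cy"],np.round(f["world_to_cam"],3).tolist())
E
```

```text
pics
{'t': 0.0, 'joint_positions': array([-1.37349409,  0.41799091, -0.01029656,  1.61415224,  0.00469538,
        1.11065439, -0.05299351]), 'joint_vel': array([-0.00190694, -0.00069464,  0.00121551, -0.00053947,  0.00085855,
       -0.00076406,  0.00105019]), 'tau': array([-5.91185672e-04, -8.51263690e+01,  6.38616476e-01, -4.26004994e+01,
       -4.88802209e-02,  1.86145323e-02,  8.51517666e-05]), 'tcp_pos': array([0.14776902, 0.60692849, 0.21582394]), 'eef_rot': array([ 1.19114261e-01,  9.92880377e-01, -5.89965535e-04, -2.67201618e-05]), 'force': array([-0.80422013,  0.41619774, -0.43996944]), 'torque': array([ 0.04123483,  0.03976702, -0.00753211]), 'width': 0.9997144089170551}
scene 507.6526321299088 274.59601042358133 210.05191647928552 [[0.807, 0.59, 0.009, -0.4], [0.427, -0.573, -0.699, -0.176], [-0.408, 0.568, -0.715, 1.364], [0.0, 0.0, 0.0, 1.0]]
top 423.9808643762044 276.7549485691029 209.41484969726648 [[0.015, -1.0, -0.001, 0.006], [-0.993, -0.015, -0.116, 0.515], [0.116, 0.003, -0.993, 1.082], [0.0, 0.0, 0.0, 1.0]]
```

View pics/top0.png

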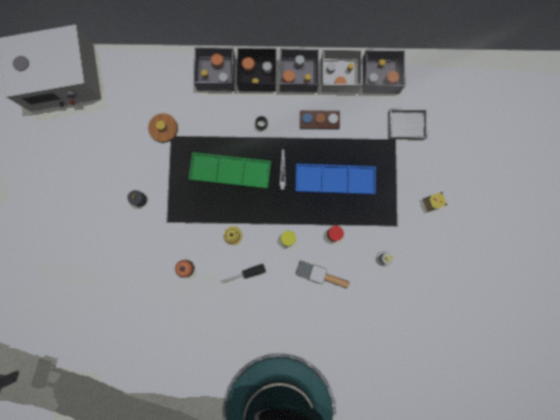

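View pics/scene0.png

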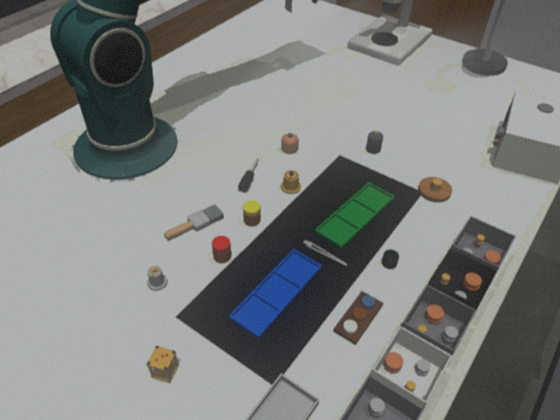

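```bash
cat > h.py <<'E'
import numpy as np, cv2
def pts(f):
    z=f["range_z"]; v,u=np.indices(z.shape)
    P=np.stack([(u-f["cx"])/f["fx"]*z,(v-f["cy"])/f["fy"]*z,z],-1)
    M=np.linalg.inv(f["world_to_cam"]); P=P@M[:3,:3].T+M[:3,3]
    P[z==0]=np.nan; return P
def on_plane(f,uv,h):
    M=np.linalg.inv(f["world_to_cam"]); uv=np.atleast_2d(uv).astype(float)
    d=np.c_[(uv[:,0]-f["cx"])/f["fx"],(uv[:,1]-f["cy"])/f["fy"],np.ones(len(uv))]@M[:3,:3].T
    return M[:3,3]+d*((h-M[2,3])/d[:,2])[:,None]
E
python3 - <<'E'
import numpy as np,cv2
from h import *
f=dict(np.load("top0.npz")); P=pts(f); hsv=cv2.cvtColor(f["img"],cv2.COLOR_RGB2HSV)
bench=P[280:320,100:200]; print("bench z",np.nanmedian(bench[...,2]),np.nanstd(bench[...,2]))
m=((P[...,2]>.025)&(P[...,2]<.09)).astype(np.uint8); m[:110]=0; m[330:]=0
n,l,s,c=cv2.connectedComponentsWithStats(m)
for i in range(1,n):
    if s[i,4]<30: continue
    p=P[l==i]; top=p[p[:,2]>.035]; zt=np.percentile(p[:,2],80)
    if not len(top): continue
    print(np.round(c[i]),s[i,4],"ztop",round(zt,3),"bbox",np.round(top.min(0),3),np.round(top.max(0),3),"mid",np.round((top.min(0)+top.max(0))/2,3),
      "circ",np.round([np.r_[cv2.minEnclosingCircle((top[:,:2]).astype(np.float32))[0]],],3), "rect",cv2.minAreaRect((top[:,:2]*1000).astype(np.float32)))
for n_,lo,hi in(("blue",(100,120,60),(130,255,255)),("green",(50,120,40),(85,255,255))):
    k=cv2.inRange(hsv,lo,hi); k[:150]=0;k[205:]=0
    uv=np.argwhere(cv2.morphologyEx(k,cv2.MORPH_OPEN,np.ones((3,3))))[:,::-1]
    w=on_plane(f,uv,.009)[:,:2]*1000
    print(n_,cv2.minAreaRect(w.astype(np.float32)))
d=P[140:225,170:395,2]; print("mat z",np.nanmedian(d)); print("tweezers max",np.nanmax(P[150:190,276:291,2]))
E
```

```text
bench z -0.0010392389993811868 0.0021052411158772317
[160. 125.] 68 ztop 0.032 bbox [0.728 0.337 0.035] [0.728 0.337 0.035] mid [0.728 0.337 0.035] circ [[0.728 0.337]] rect ((728.0771484375, 336.7889404296875), (0.0, 0.0), 0.0)
[135. 198.] 214 ztop 0.049 bbox [0.52  0.364 0.035] [0.558 0.403 0.062] mid [0.539 0.383 0.049] circ [[0.54  0.383]] rect ((539.6663208007812, 383.2391052246094), (38.94662094116211, 37.21219253540039), 6.989410877227783)
[436. 201.] 264 ztop 0.049 bbox [ 0.52  -0.424  0.036] [ 0.565 -0.378  0.052] mid [ 0.542 -0.401  0.044] circ [[ 0.543 -0.401]] rect ((542.6302490234375, -400.93048095703125), (37.677146911621094, 39.53253936767578), 18.793819427490234)
[335. 233.] 202 ztop 0.048 bbox [ 0.436 -0.157  0.038] [ 0.472 -0.119  0.054] mid [ 0.454 -0.138  0.046] circ [[ 0.454 -0.138]] rect ((454.05731201171875, -137.93563842773438), (36.14087677001953, 38.60897445678711), 0.32257458567619324)
[231. 235.] 168 ztop 0.042 bbox [0.43  0.113 0.035] [0.464 0.149 0.049] mid [0.447 0.131 0.042] circ [[0.447 0.131]] rect ((446.6875915527344, 131.1227264404297), (35.2234191
[... 310 characters left out ...]
x [ 0.379 -0.284  0.035] [ 0.405 -0.256  0.05 ] mid [ 0.392 -0.27   0.043] circ [[ 0.392 -0.271]] rect ((392.2691955566406, -270.31976318359375), (25.549013137817383, 27.569923400878906), 1.1017937660217285)
[183. 268.] 255 ztop 0.041 bbox [0.339 0.234 0.035] [0.379 0.272 0.051] mid [0.359 0.253 0.043] circ [[0.359 0.252]] rect ((358.68994140625, 253.15911865234375), (40.690860748291016, 38.4731559753418), 3.5849392414093018)
blue ((604.1151733398438, -142.63192749023438), (219.522216796875, 80.80740356445312), 88.77748107910156)
green ((622.2265625, 142.73316955566406), (215.59556579589844, 77.79354095458984), 84.71338653564453)
mat z -3.687597857049418e-05
tweezers max 0.010753445109498383
```

Request:
{"api": "move_arm", "payload": {
  "deltas": [
    [[0, 0, 0], [0, 0, 0.148], 0],
    [[0, 0, 0], [0, 0, 0.148], 0],
    [[0, 0, 0], [0, 0, 0.148], 0],
    [[0, 0, 0], [0, 0, 0.148], 0],
    [[0, 0, 0], [0, 0, 0.148], 0],
    [[0, 0, 0], [0, 0, 0.148], 0],
    [[0, 0, 0], [0, 0, 0.148], 0],
    [[0, 0, 0], [0, 0, 0.148], 0],
    [[0, 0, 0], [0, 0, 0.148], 0],
    [[0, 0, 0], [0, 0, 0], 0],
    [[0, 0, 0], [0, 0, 0], 0]
  ],
  "grip_force": 25
}}

```text
t: 1.2
tcp_pos: [0.1476, 0.6072, 0.2162]
eef_rot: [0.705, 0.709, -0.0, 0.0]
force: [-0.2, 0.3, 0.1]
width: 0.998
```

Request:
{"api": "move_arm", "payload": {
  "deltas": [
    [[-20, 35, 5], [0, 0, 0], 0],
    [[-20, 35, 5], [0, 0, 0], 0],
    [[-20, 35, 5], [0, 0, 0], 0],
    [[-20, 35, 5], [0, 0, 0], 0],
    [[-20, 35, 5], [0, 0, 0], 0],
    [[-20, 35, 5], [0, 0, 0], 0],
    [[-20, 35, 5], [0, 0, 0], 0],
    [[-20, 35, 5], [0, 0, 0], 0],
    [[-20, 35, 5], [0, 0, 0], 0],
    [[-20, 35, 5], [0, 0, 0], 0],
    [[-24, 42, 6], [0, 0, 0], 0],
    [[0, 0, 0], [0, 0, 0], 0]
  ]
}}

```text
t: 2.4
tcp_pos: [0.5449, 0.3774, 0.1595]
eef_rot: [0.708, 0.706, -0.001, 0.002]
force: [-0.5, -0.5, -0.7]
width: 1.001
```

Request:
{"api": "move_arm", "payload": {
  "deltas": [
    [[0, 0, 0], [0, 0, 0], 0],
    [[0, 0, 0], [0, 0, 0], 0],
    [[0, 0, 25], [0, 0, 0], 0],
    [[0, 0, 25], [0, 0, 0], 0],
    [[0, 0, 25], [0, 0, 0], 0],
    [[0, 0, 0], [0, 0, 0], 0],
    [[0, 0, 0], [0, 0, 0], 0]
  ]
}}

```text
t: 3.1
tcp_pos: [0.5393, 0.3841, 0.0861]
eef_rot: [0.706, 0.708, -0.0, -0.0]
force: [-0.4, 0.1, 0.4]
width: 1.001
```

Run:
```python
from station import ctrl
import cv2, numpy as np
a=[ctrl.grab_frame(n)["img"] for n in("scene","top")]
p=cv2.resize(a[0][90:230,300:460],None,fx=2.5,fy=2.5); q=cv2.resize(a[1][130:270,90:250],None,fx=2.5,fy=2.5)
cv2.imwrite("pics/a1.png",np.hstack([p,q])[:,:,::-1])
```

```text
(no output)
```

View pics/a1.png

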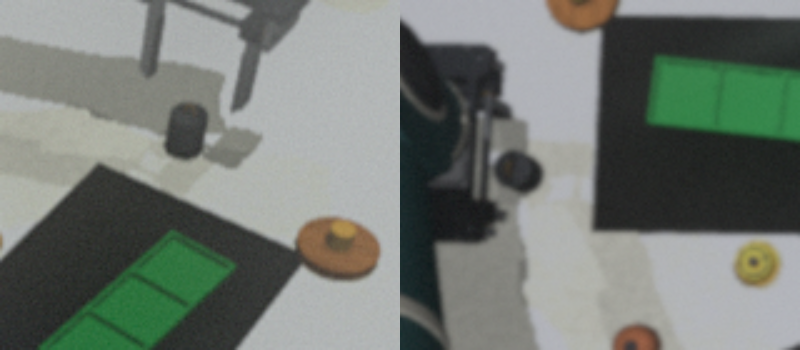

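Run:
```python
import numpy as np
for n,o,off in(("scene",(300,90),0),("top",(90,130),400)):
    f=np.load(n+"0.npz")
    for p in[(.486,.384,.075),(.592,.384,.075),(.5393,.384,.0),(.54,.383,.048)]:
        c=f["world_to_cam"]@np.r_[p,1]; u=f["fx"]*c[0]/c[2]+f["cx"];v=f["fy"]*c[1]/c[2]+f["cy"]
        print(n,p,np.round([u,v]),np.round([(u-o[0])*2.5+off,(v-o[1])*2.5]))
```

```text
scene (0.486, 0.384, 0.075) [358. 118.] [146.  71.]
scene (0.592, 0.384, 0.075) [395. 133.] [237. 108.]
scene (0.5393, 0.384, 0.0) [372. 149.] [181. 146.]
scene (0.54, 0.383, 0.048) [375. 134.] [187. 111.]
top (0.486, 0.384, 0.075) [129. 216.] [498. 216.]
top (0.592, 0.384, 0.075) [131. 175.] [504. 112.]
top (0.5393, 0.384, 0.0) [140. 200.] [525. 174.]
top (0.54, 0.383, 0.048) [134. 197.] [511. 167.]
```

Fingertips appear at (150,72) and (238,108) in the left crop, straddling the weight's axis as projected, so the alignment is right. Descend and grip.

Request:
{"api": "move_arm", "payload": {
  "deltas": [
    [[0, 0, 20], [0, 0, 0], 0],
    [[0, 0, 20], [0, 0, 0], 0],
    [[0, 0, 15], [0, 0, 0], 0],
    [[0, 0, 9], [0, 0, 0], 0],
    [[0, 0, 0], [0, 0, 0], 0],
    [[0, 0, 0], [0, 0, 0], 255],
    [[0, 0, 0], [0, 0, 0], 255],
    [[0, 0, 0], [0, 0, 0], 255],
    [[0, 0, 0], [0, 0, 0], 255],
    [[0, 0, 0], [0, 0, 0], 255],
    [[0, 0, 0], [0, 0, 0], 255],
    [[0, 0, 0], [0, 0, 0], 255]
  ]
}}

```text
t: 4.4
tcp_pos: [0.5399, 0.3832, 0.0215]
eef_rot: [0.707, 0.707, -0.0, 0.0]
force: [6.5, 1.1, 0.8]
width: 0.442
```

Request:
{"api": "move_arm", "payload": {
  "deltas": [
    [[0, 0, 0], [0, 0, 0], 255],
    [[0, 0, 0], [0, 0, 0], 255],
    [[0, 0, 0], [0, 0, 0], 255],
    [[0, 0, -10], [0, 0, 0], 255],
    [[0, 0, -20], [0, 0, 0], 255],
    [[0, 0, -20], [0, 0, 0], 255],
    [[0, 0, -10], [0, 0, 0], 255],
    [[0, 0, 0], [0, 0, 0], 255]
  ]
}}

```text
t: 5.2
tcp_pos: [0.5402, 0.3837, 0.0829]
eef_rot: [0.707, 0.707, 0.001, 0.0]
force: [0.7, -0.5, -4.1]
width: 0.422
```

Request:
{"api": "move_arm", "payload": {
  "deltas": [
    [[-10, 5, 0], [0, 0, 0], 255],
    [[-20, 10, 0], [0, 0, 0], 255],
    [[-25, 13, 0], [0, 0, 0], 255],
    [[-25, 13, 0], [0, 0, 0], 255],
    [[-25, 13, 0], [0, 0, 0], 255],
    [[-25, 13, 0], [0, 0, 0], 255],
    [[-20, 11, 0], [0, 0, 0], 255],
    [[-14, 7, 0], [0, 0, 0], 255],
    [[-7, 4, 0], [0, 0, 0], 255],
    [[0, 0, 0], [0, 0, 0], 255],
    [[0, 0, 0], [0, 0, 0], 255]
  ]
}}

```text
t: 6.3
tcp_pos: [0.6283, 0.2133, 0.0812]
eef_rot: [0.707, 0.707, -0.0, -0.0]
force: [-0.0, -0.2, -4.5]
width: 0.422
```

Request:
{"api": "move_arm", "payload": {
  "deltas": [
    [[0, 0, 20], [0, 0, 0], 255],
    [[0, 0, 20], [0, 0, 0], 255],
    [[0, 0, 10], [0, 0, 0], 255],
    [[0, 0, 4], [0, 0, 0], 255],
    [[0, 0, 2], [0, 0, 0], 255],
    [[0, 0, 0], [0, 0, 0], 255],
    [[0, 0, 0], [0, 0, 0], 255]
  ]
}}

```text
t: 7.0
tcp_pos: [0.6292, 0.2124, 0.0262]
eef_rot: [0.707, 0.707, 0.0, 0.0]
force: [0.9, 1.3, -4.8]
width: 0.422
```

Request:
{"api": "move_arm", "payload": {
  "deltas": [
    [[0, 0, 1], [0, 0, 0], 255],
    [[0, 0, 1], [0, 0, 0], 255],
    [[0, 0, 0], [0, 0, 0], 255],
    [[0, 0, 0], [0, 0, 0], 100],
    [[0, 0, 0], [0, 0, 0], 50],
    [[0, 0, 0], [0, 0, 0], 0],
    [[0, 0, 0], [0, 0, 0], 0],
    [[0, 0, -20], [0, 0, 0], 0],
    [[0, 0, -40], [0, 0, 0], 0],
    [[0, 0, -40], [0, 0, 0], 0],
    [[0, 0, 0], [0, 0, 0], 0]
  ]
}}

```text
t: 8.1
tcp_pos: [0.6314, 0.2128, 0.1289]
eef_rot: [0.707, 0.707, 0.003, 0.001]
force: [0.2, 0.3, 0.7]
width: 0.995
```

Request:
{"api": "move_arm", "payload": {
  "deltas": [
    [[-12, -27, 0], [0, 0, 0], 0],
    [[-16, -36, 0], [0, 0, 0], 0],
    [[-16, -36, 0], [0, 0, 0], 0],
    [[-16, -36, 0], [0, 0, 0], 0],
    [[-13, -29, 0], [0, 0, 0], 0],
    [[-8, -18, 10], [0, 0, 0], 0],
    [[0, 0, 20], [0, 0, 0], 0],
    [[0, 0, 0], [0, 0, 0], 0],
    [[0, 0, 0], [0, 0, 0], 0]
  ]
}}

```text
t: 9.0
tcp_pos: [0.4471, 0.1312, 0.0937]
eef_rot: [0.707, 0.707, -0.0, 0.0]
force: [-0.1, -0.2, 0.7]
width: 1.002
```

Run:
```python
from station import ctrl
import cv2, numpy as np
a=[ctrl.grab_frame(n)["img"] for n in("scene","top")]
p=cv2.resize(a[0][110:250,240:420],None,fx=2.2,fy=2.2); q=cv2.resize(a[1][130:270,150:330],None,fx=2.2,fy=2.2)
cv2.imwrite("pics/a2.png",np.hstack([p,q])[:,:,::-1])
```

```text
(no output)
```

View pics/a2.png

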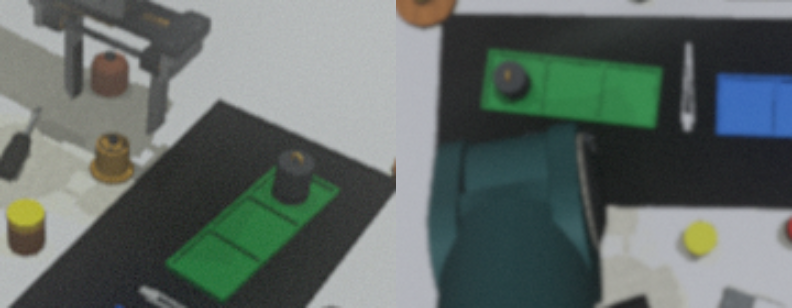

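The weight stands in the left green compartment (right crop 512,80), about centred, and the barrel (112,157 left) is between the open fingers (75,95 and 155,130). Descend and grip.

Request:
{"api": "move_arm", "payload": {
  "deltas": [
    [[0, 0, 25], [0, 0, 0], 0],
    [[0, 0, 25], [0, 0, 0], 0],
    [[0, 0, 14], [0, 0, 0], 0],
    [[0, 0, 8], [0, 0, 0], 0],
    [[0, 0, 0], [0, 0, 0], 0],
    [[0, 0, 0], [0, 0, 0], 255],
    [[0, 0, 0], [0, 0, 0], 255],
    [[0, 0, 0], [0, 0, 0], 255],
    [[0, 0, 0], [0, 0, 0], 255],
    [[0, 0, 0], [0, 0, 0], 255],
    [[0, 0, 0], [0, 0, 0], 255],
    [[0, 0, 0], [0, 0, 0], 255]
  ]
}}

```text
t: 10.3
tcp_pos: [0.4468, 0.1312, 0.0215]
eef_rot: [0.707, 0.707, -0.0, 0.0]
force: [0.5, 0.1, -0.1]
width: 0.441
```

Request:
{"api": "move_arm", "payload": {
  "deltas": [
    [[0, 0, 0], [0, 0, 0], 255],
    [[0, 0, 0], [0, 0, 0], 255],
    [[0, 0, 0], [0, 0, 0], 255],
    [[0, 0, -10], [0, 0, 0], 255],
    [[0, 0, -20], [0, 0, 0], 255],
    [[0, 0, -20], [0, 0, 0], 255],
    [[0, 0, -10], [0, 0, 0], 255],
    [[0, 0, 0], [0, 0, 0], 255]
  ]
}}

```text
t: 11.1
tcp_pos: [0.4474, 0.1316, 0.0827]
eef_rot: [0.707, 0.707, 0.001, 0.0]
force: [0.2, 1.0, -1.8]
width: 0.402
```

Request:
{"api": "move_arm", "payload": {
  "deltas": [
    [[-5, 10, 0], [0, 0, 0], 255],
    [[-7, 20, 0], [0, 0, 0], 255],
    [[-9, 26, 0], [0, 0, 0], 255],
    [[-9, 26, 0], [0, 0, 0], 255],
    [[-9, 26, 0], [0, 0, 0], 255],
    [[-8, 26, 0], [0, 0, 0], 255],
    [[-6, 20, 0], [0, 0, 0], 255],
    [[-4, 10, 0], [0, 0, 0], 255],
    [[-1, 5, 0], [0, 0, 0], 255],
    [[0, 0, 0], [0, 0, 0], 255],
    [[0, 0, 0], [0, 0, 0], 255]
  ]
}}

```text
t: 12.2
tcp_pos: [0.6151, 0.0736, 0.0812]
eef_rot: [0.707, 0.707, -0.0, -0.0]
force: [0.4, 0.6, -2.8]
width: 0.402
```

Request:
{"api": "move_arm", "payload": {
  "deltas": [
    [[0, 0, 20], [0, 0, 0], 255],
    [[0, 0, 20], [0, 0, 0], 255],
    [[0, 0, 10], [0, 0, 0], 255],
    [[0, 0, 4], [0, 0, 0], 255],
    [[0, 0, 2], [0, 0, 0], 255],
    [[0, 0, 0], [0, 0, 0], 255],
    [[0, 0, 0], [0, 0, 0], 255]
  ]
}}

```text
t: 12.9
tcp_pos: [0.6162, 0.0733, 0.0262]
eef_rot: [0.707, 0.707, 0.0, 0.0]
force: [0.7, 0.2, -0.8]
width: 0.403
```

Request:
{"api": "move_arm", "payload": {
  "deltas": [
    [[0, 0, 1], [0, 0, 0], 255],
    [[0, 0, 0.5], [0, 0, 0], 255],
    [[0, 0, 0], [0, 0, 0], 255],
    [[0, 0, 0], [0, 0, 0], 100],
    [[0, 0, 0], [0, 0, 0], 50],
    [[0, 0, 0], [0, 0, 0], 0],
    [[0, 0, 0], [0, 0, 0], 0],
    [[0, 0, -20], [0, 0, 0], 0],
    [[0, 0, -40], [0, 0, 0], 0],
    [[0, 0, -40], [0, 0, 0], 0],
    [[0, 0, 0], [0, 0, 0], 0]
  ]
}}

```text
t: 14.0
tcp_pos: [0.6184, 0.0733, 0.1291]
eef_rot: [0.707, 0.707, 0.003, 0.002]
force: [-0.0, -0.9, -1.4]
width: 0.995
```

Request:
{"api": "move_arm", "payload": {
  "deltas": [
    [[10, -14, 0], [0, 0, 0], 0],
    [[20, -29, 0], [0, 0, 0], 0],
    [[22, -31, 0], [0, 0, 0], 0],
    [[22, -31, 0], [0, 0, 0], 0],
    [[22, -31, 0], [0, 0, 0], 0],
    [[22, -31, 0], [0, 0, 0], 0],
    [[22, -31, 0], [0, 0, 0], 0],
    [[20, -29, 0], [0, 0, 0], 0],
    [[14, -20, 10], [0, 0, 0], 0],
    [[6, -10, 20], [0, 0, 0], 0],
    [[0, 0, 0], [0, 0, 0], 0],
    [[0, 0, 0], [0, 0, 0], 0]
  ]
}}

```text
t: 15.2
tcp_pos: [0.3592, 0.2529, 0.0942]
eef_rot: [0.707, 0.707, -0.0, 0.0]
force: [-0.6, 0.4, -0.2]
width: 1.001
```

Run:
```python
from station import ctrl
import cv2, numpy as np
a=[ctrl.grab_frame(n)["img"] for n in("scene","top")]
p=cv2.resize(a[0][70:250,230:430],None,fx=2,fy=2); q=cv2.resize(a[1][130:310,130:330],None,fx=2,fy=2)
cv2.imwrite("pics/a3.png",np.hstack([p,q])[:,:,::-1])
```

```text
(no output)
```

View pics/a3.png

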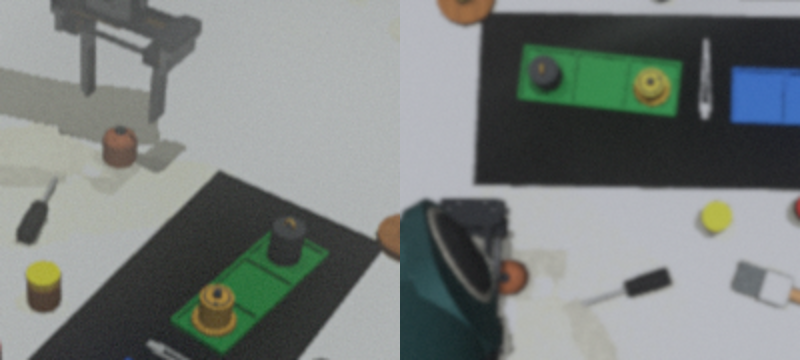

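The barrel stands in the right-hand green compartment (right crop 652,87), centred, with the weight still upright. The bell (120,147 left) is below and between the fingers (90,90 and 157,120). Descend and grip.

Request:
{"api": "move_arm", "payload": {
  "deltas": [
    [[0, 0, 25], [0, 0, 0], 0],
    [[0, 0, 25], [0, 0, 0], 0],
    [[0, 0, 14], [0, 0, 0], 0],
    [[0, 0, 8], [0, 0, 0], 0],
    [[0, 0, 0], [0, 0, 0], 0],
    [[0, 0, 0], [0, 0, 0], 255],
    [[0, 0, 0], [0, 0, 0], 255],
    [[0, 0, 0], [0, 0, 0], 255],
    [[0, 0, 0], [0, 0, 0], 255],
    [[0, 0, 0], [0, 0, 0], 255],
    [[0, 0, 0], [0, 0, 0], 255],
    [[0, 0, 0], [0, 0, 0], 255]
  ]
}}

```text
t: 16.5
tcp_pos: [0.3589, 0.2533, 0.022]
eef_rot: [0.707, 0.707, 0.0, 0.0]
force: [0.2, 0.2, 1.8]
width: 0.48
```

Request:
{"api": "move_arm", "payload": {
  "deltas": [
    [[0, 0, 0], [0, 0, 0], 255],
    [[0, 0, 0], [0, 0, 0], 255],
    [[0, 0, 0], [0, 0, 0], 255],
    [[0, 0, -10], [0, 0, 0], 255],
    [[0, 0, -20], [0, 0, 0], 255],
    [[0, 0, -30], [0, 0, 0], 255],
    [[0, 0, -30], [0, 0, 0], 255],
    [[0, 0, -10], [0, 0, 0], 255],
    [[0, 0, 0], [0, 0, 0], 255]
  ]
}}

```text
t: 17.4
tcp_pos: [0.3592, 0.2538, 0.1231]
eef_rot: [0.707, 0.707, 0.001, -0.0]
force: [-0.1, 0.1, -1.5]
width: 0.482
```

Request:
{"api": "move_arm", "payload": {
  "deltas": [
    [[-10, 8, 0], [0, 0, 0], 255],
    [[-20, 15, 0], [0, 0, 0], 255],
    [[-28, 21, 0], [0, 0, 0], 255],
    [[-32, 24, 0], [0, 0, 0], 255],
    [[-32, 24, 0], [0, 0, 0], 255],
    [[-32, 24, 0], [0, 0, 0], 255],
    [[-32, 24, 0], [0, 0, 0], 255],
    [[-32, 24, 0], [0, 0, 0], 255],
    [[-32, 24, 0], [0, 0, 0], 255],
    [[-28, 21, 0], [0, 0, 0], 255],
    [[-26, 20, 0], [0, 0, 0], 255],
    [[-14, 11, 0], [0, 0, 0], 255]
  ]
}}

```text
t: 18.6
tcp_pos: [0.5991, -0.0675, 0.12]
eef_rot: [0.708, 0.706, -0.001, -0.0]
force: [-0.5, 0.4, -1.1]
width: 0.483
```

Request:
{"api": "move_arm", "payload": {
  "deltas": [
    [[-8, 6, 0], [0, 0, 0], 255],
    [[0, 0, 0], [0, 0, 0], 255],
    [[0, 0, 20], [0, 0, 0], 255],
    [[0, 0, 20], [0, 0, 0], 255],
    [[0, 0, 20], [0, 0, 0], 255],
    [[0, 0, 15], [0, 0, 0], 255],
    [[0, 0, 0], [0, 0, 0], 255],
    [[0, 0, 0], [0, 0, 0], 255]
  ]
}}

```text
t: 19.4
tcp_pos: [0.6048, -0.0724, 0.0473]
eef_rot: [0.707, 0.707, -0.0, -0.0]
force: [1.3, -0.3, -1.3]
width: 0.481
```

Request:
{"api": "move_arm", "payload": {
  "deltas": [
    [[0, 0, 12], [0, 0, 0], 255],
    [[0, 0, 6], [0, 0, 0], 255],
    [[0, 0, 3], [0, 0, 0], 255],
    [[0, 0, 1], [0, 0, 0], 255],
    [[0, 0, 0], [0, 0, 0], 255],
    [[0, 0, 0], [0, 0, 0], 100],
    [[0, 0, 0], [0, 0, 0], 50],
    [[0, 0, 0], [0, 0, 0], 0],
    [[0, 0, 0], [0, 0, 0], 0],
    [[0, 0, -20], [0, 0, 0], 0],
    [[0, 0, -40], [0, 0, 0], 0],
    [[0, 0, -40], [0, 0, 0], 0]
  ]
}}

```text
t: 20.6
tcp_pos: [0.6043, -0.0729, 0.1258]
eef_rot: [0.707, 0.707, -0.001, -0.0]
force: [-0.0, 0.5, 0.4]
width: 0.996
```

Request:
{"api": "move_arm", "payload": {
  "deltas": [
    [[0, 0, 0], [0, 0, 0], 0],
    [[7, -20, 0], [0, 0, 0], 0],
    [[12, -35, 0], [0, 0, 0], 0],
    [[12, -35, 0], [0, 0, 0], 0],
    [[12, -35, 0], [0, 0, 0], 0],
    [[8, -24, 0], [0, 0, 0], 0],
    [[6, -16, 10], [0, 0, 0], 0],
    [[0, 0, 20], [0, 0, 0], 0],
    [[0, 0, 0], [0, 0, 0], 0],
    [[0, 0, 0], [0, 0, 0], 0]
  ]
}}

```text
t: 21.6
tcp_pos: [0.4399, -0.016, 0.0951]
eef_rot: [0.707, 0.707, -0.0, -0.0]
force: [-0.2, -0.3, -0.2]
width: 0.999
```

Run:
```python
from station import ctrl
import cv2, numpy as np
a=[ctrl.grab_frame(n)["img"] for n in("scene","top")]
p=cv2.resize(a[0][130:340,170:370],None,fx=2,fy=2); q=cv2.resize(a[1][130:340,200:400],None,fx=2,fy=2)
cv2.imwrite("pics/a4.png",np.hstack([p,q])[:,:,::-1])
```

```text
(no output)
```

View pics/a4.png

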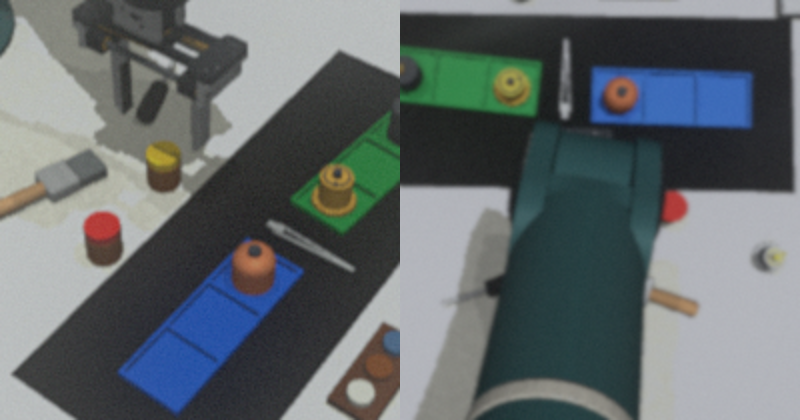

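The bell stands in the left blue compartment (right crop 620,95), close to centred. The yellow jar (163,165 left) is below and between the fingers (122,105 and 200,140). Descend and grip.

Request:
{"api": "move_arm", "payload": {
  "deltas": [
    [[0, 0, 25], [0, 0, 0], 0],
    [[0, 0, 25], [0, 0, 0], 0],
    [[0, 0, 15], [0, 0, 0], 0],
    [[0, 0, 8], [0, 0, 0], 0],
    [[0, 0, 0], [0, 0, 0], 0],
    [[0, 0, 0], [0, 0, 0], 255],
    [[0, 0, 0], [0, 0, 0], 255],
    [[0, 0, 0], [0, 0, 0], 255],
    [[0, 0, 0], [0, 0, 0], 255],
    [[0, 0, 0], [0, 0, 0], 255],
    [[0, 0, 0], [0, 0, 0], 255],
    [[0, 0, 0], [0, 0, 0], 255]
  ]
}}

```text
t: 22.9
tcp_pos: [0.4398, -0.0158, 0.022]
eef_rot: [0.707, 0.707, -0.0, 0.0]
force: [0.7, -0.2, -0.6]
width: 0.439
```

Request:
{"api": "move_arm", "payload": {
  "deltas": [
    [[0, 0, 0], [0, 0, 0], 255],
    [[0, 0, 0], [0, 0, 0], 255],
    [[0, 0, 0], [0, 0, 0], 255],
    [[0, 0, -10], [0, 0, 0], 255],
    [[0, 0, -20], [0, 0, 0], 255],
    [[0, 0, -30], [0, 0, 0], 255],
    [[0, 0, -30], [0, 0, 0], 255],
    [[0, 0, -10], [0, 0, 0], 255],
    [[0, 0, 0], [0, 0, 0], 255]
  ]
}}

```text
t: 23.8
tcp_pos: [0.4405, -0.0155, 0.1232]
eef_rot: [0.707, 0.707, 0.001, 0.001]
force: [-0.7, -0.1, -1.4]
width: 0.418
```

Request:
{"api": "move_arm", "payload": {
  "deltas": [
    [[-8, 10, 0], [0, 0, 0], 255],
    [[-16, 20, 0], [0, 0, 0], 255],
    [[-20, 26, 0], [0, 0, 0], 255],
    [[-20, 26, 0], [0, 0, 0], 255],
    [[-20, 26, 0], [0, 0, 0], 255],
    [[-20, 26, 0], [0, 0, 0], 255],
    [[-14, 18, 0], [0, 0, 0], 255],
    [[-9, 12, 0], [0, 0, 0], 255],
    [[0, 0, 0], [0, 0, 0], 255],
    [[0, 0, 20], [0, 0, 0], 255],
    [[0, 0, 20], [0, 0, 0], 255],
    [[0, 0, 20], [0, 0, 0], 255]
  ]
}}

```text
t: 25.0
tcp_pos: [0.6029, -0.1426, 0.06]
eef_rot: [0.707, 0.707, -0.0, -0.001]
force: [-0.8, 0.2, -0.3]
width: 0.423
```

Request:
{"api": "move_arm", "payload": {
  "deltas": [
    [[0, 0, 15], [0, 0, 0], 255],
    [[0, 0, 12], [0, 0, 0], 255],
    [[0, 0, 6], [0, 0, 0], 255],
    [[0, 0, 3], [0, 0, 0], 255],
    [[0, 0, 0], [0, 0, 0], 255],
    [[0, 0, 0], [0, 0, 0], 255]
  ]
}}

```text
t: 25.6
tcp_pos: [0.6042, -0.1429, 0.0266]
eef_rot: [0.707, 0.707, 0.0, 0.0]
force: [-0.3, 0.7, -1.9]
width: 0.421
```

Request:
{"api": "move_arm", "payload": {
  "deltas": [
    [[0, 0, 1], [0, 0, 0], 255],
    [[0, 0, 0.5], [0, 0, 0], 255],
    [[0, 0, 0], [0, 0, 0], 255],
    [[0, 0, 0], [0, 0, 0], 100],
    [[0, 0, 0], [0, 0, 0], 50],
    [[0, 0, 0], [0, 0, 0], 0],
    [[0, 0, 0], [0, 0, 0], 0],
    [[0, 0, -20], [0, 0, 0], 0],
    [[0, 0, -40], [0, 0, 0], 0],
    [[0, 0, -40], [0, 0, 0], 0],
    [[0, 0, 0], [0, 0, 0], 0]
  ]
}}

```text
t: 26.7
tcp_pos: [0.6062, -0.1436, 0.1295]
eef_rot: [0.707, 0.707, 0.002, 0.003]
force: [-0.0, 0.5, 0.2]
width: 0.996
```

Run:
```python
import numpy as np,cv2
from h import *
for n,(u0,u1,v0,v1) in(("top",(420,455,183,220)),("scene",(140,185,335,385))):
    f=dict(np.load(n+"0.npz")); P=pts(f); hsv=cv2.cvtColor(f["img"],cv2.COLOR_RGB2HSV)
    m=np.zeros(P.shape[:2],np.uint8); m[v0:v1,u0:u1]=1
    k=(m>0)&(P[...,2]>.042)&(P[...,2]<.058)
    uv=np.argwhere(k)[:,::-1]; w=on_plane(f,uv,.048)[:,:2]*1000
    print(n,len(uv),cv2.minAreaRect(w.astype(np.float32)),w.mean(0))
f=dict(np.load("top0.npz")); g=dict(np.load("scene0.npz"))
a=cv2.resize(f["img"][180:222,415:457],(400,400),interpolation=cv2.INTER_CUBIC); b=cv2.resize(g["img"][336:386,138:188],(400,400),interpolation=cv2.INTER_CUBIC)
cv2.imwrite("pics/a5.png",np.hstack([a,b])[:,:,::-1])
```

```text
top 225 ((542.2813720703125, -400.0031433105469), (37.856666564941406, 39.80045700073242), 18.304264068603516) [ 542.18941783 -400.11581569]
scene 482 ((547.3364868164062, -404.7553405761719), (39.89414596557617, 41.07258605957031), 20.1391544342041) [ 547.15014571 -404.59404381]
```

View pics/a5.png

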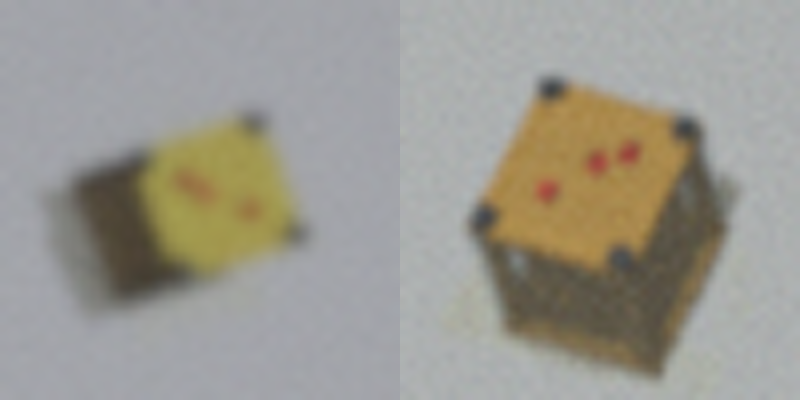

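Request:
{"api": "move_arm", "payload": {
  "deltas": [
    [[-18, -4, 0], [0, 0, 0], 0],
    [[-36, -9, 0], [0, 0, 0], 0],
    [[-40, -10, 0], [0, 0, 0], 0],
    [[-40, -10, 0], [0, 0, 0], 0],
    [[-40, -10, 0], [0, 0, 0], 0],
    [[-36, -9, 0], [0, 0, 0], 0],
    [[-30, -6, 0], [0, 0, 0], 0],
    [[-17, -3, 10], [0, 0, 0], 0],
    [[0, 0, 10], [0, 0, -0.11], 0],
    [[0, 0, 10], [0, 0, -0.11], 0],
    [[0, 0, 0], [0, 0, -0.11], 0],
    [[0, 0, 0], [0, 0, 0], 0]
  ]
}}

```text
t: 27.9
tcp_pos: [0.5424, -0.3997, 0.0937]
eef_rot: [0.581, 0.814, 0.0, -0.0]
force: [-0.3, -1.2, -0.1]
width: 0.999
```

Request:
{"api": "move_arm", "payload": {
  "deltas": [
    [[0, 0, 0], [0, 0, 0], 0],
    [[0, 0, 0], [0, 0, 0], 0]
  ]
}}

```text
t: 28.1
tcp_pos: [0.5429, -0.3997, 0.0946]
eef_rot: [0.582, 0.813, -0.0, 0.0]
force: [-0.9, 0.6, 0.1]
width: 1.002
```

Run:
```python
from station import ctrl
import cv2, numpy as np
a=[ctrl.grab_frame(n)["img"] for n in("scene","top")]
p=cv2.resize(a[0][250:410,90:290],None,fx=2,fy=2); q=cv2.resize(a[1][130:290,280:480],None,fx=2,fy=2)
cv2.imwrite("pics/a6.png",np.hstack([p,q])[:,:,::-1])
```

```text
(no output)
```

View pics/a6.png

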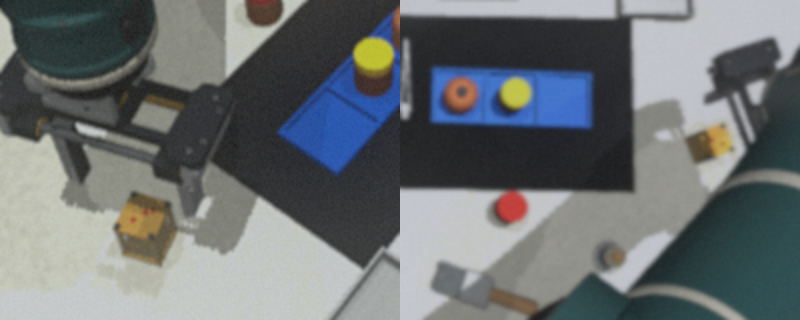

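The jar stands in the middle blue compartment (right crop 515,93), and the jaw line is parallel to the movement's edge (left crop, fingertips 78,180 and 195,213). Descend and grip.

Request:
{"api": "move_arm", "payload": {
  "deltas": [
    [[0, 0, 25], [0, 0, 0], 0],
    [[0, 0, 25], [0, 0, 0], 0],
    [[0, 0, 15], [0, 0, 0], 0],
    [[0, 0, 8], [0, 0, 0], 0],
    [[0, 0, 0], [0, 0, 0], 0],
    [[0, 0, 0], [0, 0, 0], 255],
    [[0, 0, 0], [0, 0, 0], 255],
    [[0, 0, 0], [0, 0, 0], 255],
    [[0, 0, 0], [0, 0, 0], 255],
    [[0, 0, 0], [0, 0, 0], 255],
    [[0, 0, 0], [0, 0, 0], 255],
    [[0, 0, 0], [0, 0, 0], 255]
  ]
}}

```text
t: 29.4
tcp_pos: [0.5429, -0.3998, 0.0216]
eef_rot: [0.581, 0.814, -0.0, 0.0]
force: [0.2, 0.7, -1.5]
width: 0.44
```

Request:
{"api": "move_arm", "payload": {
  "deltas": [
    [[0, 0, 0], [0, 0, 0], 255],
    [[0, 0, 0], [0, 0, 0], 255],
    [[0, 0, 0], [0, 0, 0], 255],
    [[0, 0, -10], [0, 0, 0], 255],
    [[0, 0, -20], [0, 0, 0], 255],
    [[0, 0, -30], [0, 0, 0], 255],
    [[0, 0, -30], [0, 0, 0], 255],
    [[0, 0, -10], [0, 0, 0], 255],
    [[0, 0, 0], [0, 0, 0.12], 255],
    [[0, 0, 0], [0, 0, 0.12], 255],
    [[0, 0, 0], [0, 0, 0.12], 255],
    [[0, 0, 0], [0, 0, 0], 255]
  ]
}}

```text
t: 30.6
tcp_pos: [0.5426, -0.3994, 0.1209]
eef_rot: [0.718, 0.696, -0.0, -0.0]
force: [-0.7, 0.3, -3.5]
width: 0.401
```

Request:
{"api": "move_arm", "payload": {
  "deltas": [
    [[10, 3, 0], [0, 0, 0], 255],
    [[20, 6, 0], [0, 0, 0], 255],
    [[28, 8, 0], [0, 0, 0], 255],
    [[28, 8, 0], [0, 0, 0], 255],
    [[28, 8, 0], [0, 0, 0], 255],
    [[28, 8, 0], [0, 0, 0], 255],
    [[24, 7, 0], [0, 0, 0], 255],
    [[14, 4, 0], [0, 0, 0], 255],
    [[8, 2, 0], [0, 0, 0], 255],
    [[0, 0, 20], [0, 0, 0], 255],
    [[0, 0, 20], [0, 0, 0], 255],
    [[0, 0, 20], [0, 0, 0], 255]
  ]
}}

```text
t: 31.8
tcp_pos: [0.6021, -0.2144, 0.0609]
eef_rot: [0.718, 0.696, -0.0, 0.0]
force: [0.8, -0.2, -3.2]
width: 0.403
```

Request:
{"api": "move_arm", "payload": {
  "deltas": [
    [[0, 0, 15], [0, 0, 0], 255],
    [[0, 0, 12], [0, 0, 0], 255],
    [[0, 0, 6], [0, 0, 0], 255],
    [[0, 0, 3], [0, 0, 0], 255],
    [[0, 0, 0], [0, 0, 0], 255],
    [[0, 0, 0], [0, 0, 0], 255]
  ]
}}

```text
t: 32.4
tcp_pos: [0.6028, -0.2136, 0.0261]
eef_rot: [0.718, 0.696, 0.0, 0.0]
force: [0.1, -0.9, -2.5]
width: 0.404
```

Release, rise and move back, away from the trays.

Request:
{"api": "move_arm", "payload": {
  "deltas": [
    [[0, 0, 1], [0, 0, 0], 255],
    [[0, 0, 0.5], [0, 0, 0], 255],
    [[0, 0, 0], [0, 0, 0], 255],
    [[0, 0, 0], [0, 0, 0], 100],
    [[0, 0, 0], [0, 0, 0], 50],
    [[0, 0, 0], [0, 0, 0], 0],
    [[0, 0, 0], [0, 0, 0], 0],
    [[0, 0, -20], [0, 0, 0], 0],
    [[0, 0, -40], [0, 0, 0], 0],
    [[0, 0, -45], [0, 0, 0], 0],
    [[0, 0, -45], [0, 0, 0], 0],
    [[0, 0, 0], [0, 0, 0], 0]
  ]
}}

```text
t: 33.6
tcp_pos: [0.6048, -0.2147, 0.18]
eef_rot: [0.718, 0.696, 0.002, 0.004]
force: [0.9, -0.8, -0.0]
width: 0.997
```

Request:
{"api": "move_arm", "payload": {
  "deltas": [
    [[-20, -4, 0], [0, 0, 0], 0],
    [[-30, -4, 0], [0, 0, 0], 0],
    [[-30, -4, 0], [0, 0, 0], 0],
    [[-30, -4, 0], [0, 0, 0], 0],
    [[-30, -4, 0], [0, 0, 0], 0],
    [[-30, -4, 0], [0, 0, 0], 0],
    [[-30, -4, 0], [0, 0, 0], 0],
    [[-30, -4, 0], [0, 0, 0], 0],
    [[-30, -4, 0], [0, 0, 0], 0],
    [[-15, -4, 0], [0, 0, 0], 0],
    [[0, 0, 0], [0, 0, 0], 0],
    [[0, 0, 0], [0, 0, 0], 0]
  ]
}}

```text
t: 34.8
tcp_pos: [0.5545, -0.4863, 0.1736]
eef_rot: [0.718, 0.696, 0.0, -0.0]
force: [0.1, 1.1, 0.2]
width: 0.998
```

Run:
```python
from station import ctrl
import cv2, numpy as np
from h import *
f=ctrl.grab_frame("top"); g=ctrl.grab_frame("scene"); P=pts(f)
cv2.imwrite("pics/a7.png",cv2.resize(np.hstack([f["img"][110:290,150:420],g["img"][110:290,200:420][:, :]]),None,fx=1.6,fy=1.6)[:,:,::-1])
m=((P[...,2]>.035)&(P[...,2]<.065)).astype(np.uint8); m[:140]=0; m[290:]=0
n,l,s,c=cv2.connectedComponentsWithStats(m)
T={"blue":((.6041,-.1426),88.78),"green":((.6222,.1427),84.71)}
for i in range(1,n):
    if s[i,4]<60: continue
    p=P[l==i]; mid=(p.min(0)+p.max(0))[:2]/2; o=[]
    for k,(ctr,a) in T.items():
        y=np.r_[np.cos(np.radians(a)),np.sin(np.radians(a))]; x=np.r_[y[1],-y[0]]; d=mid-ctr
        if abs(d@y)<.11 and abs(d@x)<.05:o.append((k,np.round([d@x,d@y],4)))
    print(np.round(c[i]),np.round(mid,3),"zmax",round(np.percentile(p[:,2],80),3),o)
print(ctrl.sense()["tcp_pos"])
```

```text
[201. 165.] [0.626 0.213] zmax 0.052 [('green', array([-0.0024,  0.0708]))]
[255. 171.] [0.614 0.074] zmax 0.045 [('green', array([-0.0018, -0.0695]))]
[310. 176.] [ 0.602 -0.072] zmax 0.045 [('blue', array([-0.0036,  0.0703]))]
[337. 176.] [ 0.602 -0.142] zmax 0.052 [('blue', array([-0.0022,  0.001 ]))]
[365. 177.] [ 0.601 -0.215] zmax 0.051 [('blue', array([-0.002 , -0.0726]))]
[335. 233.] [ 0.454 -0.138] zmax 0.049 []
[386. 258.] [ 0.392 -0.27 ] zmax 0.043 []
[ 0.5551366  -0.48560305  0.17393568]
```

View pics/a7.png

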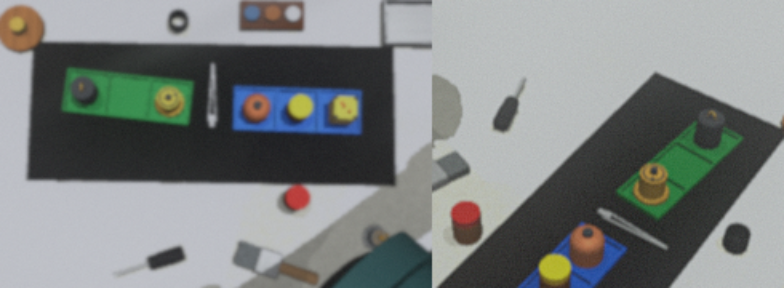

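All five stand upright in their own compartments: bell (257,107), jar (300,107) and movement (344,108) in blue, weight (84,90) and barrel (169,100) in green. Each is within 4 mm of its compartment centre. The red jar and the steel barrel have not moved. Handing in.

```bash
python3 -c "
from station import ctrl
print(ctrl.hand_in())"
```

```text
the job is handed in; nothing more can be done
None
```

Both kits are made up and the job is handed in at about 35 s of the 138 s allowed.

- **Blue tray:** the bell, the yellow-lidded jar and the movement each stand in their own compartment.
- **Green tray:** the weight and the brass barrel are in the two end compartments.

**Last checks:** the final top-camera measurement put all five within about 4 mm of their compartment centres, against the 15 mm allowed. Their measured top heights match each item standing upright on the compartment floor. The red-lidded jar and the steel barrel were measured at the same positions as at the start, to the millimetre. The gripper was open and well clear of everything, and no check failed or disagreed.

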